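# Click the tablet box's lid shut all round

### The job

The lid of the clear box of stain-remover tablets on the ironing board is not shut, and steam would spoil them: on some sides its rim section still stands up at an angle. With closed fingertips, press down every section that stands up until it clicks, so that all four sides lie home, level with the lid's corners. Only press: do not lift, tip or shove the box about, leave the jar, spray bottle, thread reel and tape roll alone, and draw back clear of everything when you are done.

Things in the scene. Friction and masses are not known exactly. Their poses are not given: they have to be found in the camera images.
- tablet_box: loose clear plastic box of white tablets with a grey lid on top, 0.8 kg. Lid 168 x 124 mm over the rim, shut rim top 76.5 mm above the underside, box below it 152 x 108 mm. Origin: centre of the underside, z up, x along the length. The lid's middle panel (top 75 mm above the underside) and its four 24 mm corner blocks are fixed; along each side between the corners lies a rim section that swings on a fold
- section_1 (a joint): swing (rad) of the rim section on the box's short +x end, 74 mm long, 24 mm from fold to free edge: about 0.04 = standing up 16 degrees, its catch resting on the box's springy bead; 0.32 = home, level with the corners, on a firm stop. Pressed at press_1 it resists with up to about 9 N, passes the bead at about 0.19, clicks home and stays; let go sooner it springs up. Starts standing up
- press_1 (a point): where to press the section on the short +x end: point on its top, mid-length, on three fine grip ribs, 6 mm in from the free edge, 18 mm out from the fold. It moves with the section: home it is 76.5 mm above the box's underside and 78 mm from the box's centre line; standing up, 5 mm higher and 1.4 mm nearer the centre
- section_2 (a joint): swing (rad) of the rim section on the box's long +y side, 118 mm long, 24 mm from fold to free edge: about 0.04 = standing up 16 degrees, its catch resting on the box's springy bead; 0.32 = home, level with the corners, on a firm stop. Pressed at press_2 it resists with up to about 9 N, passes the bead at about 0.19, clicks home and stays; let go sooner it springs up. Starts standing up
- press_2 (a point): where to press the section on the long +y side: point on its top, mid-length, on three fine grip ribs, 6 mm in from the free edge, 18 mm out from the fold. It moves with the section: home it is 76.5 mm above the box's underside and 56 mm from the box's centre line; standing up, 5 mm higher and 1.4 mm nearer the centre
- section_3 (a joint): swing (rad) of the rim section on the box's short -x end, 74 mm long, 24 mm from fold to free edge: about 0.04 = standing up 16 degrees, its catch resting on the box's springy bead; 0.32 = home, level with the corners, on a firm stop. Pressed at press_3 it resists with up to about 9 N, passes the bead at about 0.19, clicks home and stays; let go sooner it springs up. Starts standing up
- press_3 (a point): where to press the section on the short -x end: point on its top, mid-length, on three fine grip ribs, 6 mm in from the free edge, 18 mm out from the fold. It moves with the section: home it is 76.5 mm above the box's underside and 78 mm from the box's centre line; standing up, 5 mm higher and 1.4 mm nearer the centre
- section_4 (a joint): swing (rad) of the rim section on the box's long -y side, 118 mm long, 24 mm from fold to free edge: about 0.04 = standing up 16 degrees, its catch resting on the box's springy bead; 0.32 = home, level with the corners, on a firm stop. Pressed at press_4 it resists with up to about 9 N, passes the bead at about 0.19, clicks home and stays; let go sooner it springs up. Starts standing up or home
- press_4 (a point): where to press the section on the long -y side: point on its top, mid-length, on three fine grip ribs, 6 mm in from the free edge, 18 mm out from the fold. It moves with the section: home it is 76.5 mm above the box's underside and 56 mm from the box's centre line; standing up, 5 mm higher and 1.4 mm nearer the centre
- soap_jar: bystander: round white jar, 70 mm wide, 57 mm tall; origin at the centre of its underside
- spray: bystander: trigger spray bottle, 61 x 127 mm, 242 mm tall; origin at the centre of its underside
- reel: bystander: thread reel with pale thread standing on end, 35 mm wide, 46 mm tall; origin at the centre of its underside
- roll: bystander: roll of masking tape lying flat, 100 mm wide, 25 mm tall; origin at the centre of its underside
Not all that is in view belongs to the job. What is shaped like the tablet_box but pink is not meant.

How it is judged:
By the outcome, as a careful person would: the job done as asked, in the order asked, and still so for the second after the job is handed in, with the robot touching nothing.
It also fails if it takes over 54 s, if anything falls off the work surface, if the arm or the gripper's body presses on something with over 40 N, if the wrist force passes 120 N, or if a joint passes its speed limit or range.

### The arm

A 6-joint arm with a two-finger parallel gripper is mounted at the origin on a cart in front of the work surface, level with it; the furniture and walls round the work are solid. World frame = base frame: x ahead of the robot, y to its left, z up, the work surface at z = 0. Lengths are in m, angles in rad, forces in N, time in s.
With the tool pointing down it reaches from about 0.325 to 0.75 m from the base axis. Payload 7.6 kg.
Tool frame: the origin (TCP) lies midway between the tips of the shut fingers; the grasp point (between the pads) lies ctrl.pinch_z behind it (ctrl.pinch_z is the distance from the TCP to the grasp point, in m); z points along the fingers, y is the direction in which the jaws open and shut (so a half turn about z gives the same grasp; the last joint's range is limited). The gripper opens to 85 mm and grips with 20 to 120 N. Pads are 22 mm wide; open, the fingers measure 114 mm over their backs; the gripper's body (76 mm by 85 mm) begins 54 mm behind the grasp point. The pads swing forward as they close: fully open they stand 13 mm farther back than shut.
Start: joints at [1.267, 0.052, 1.401, -0, 1.689, -0.07], TCP at [0.122, 0.511, 0.231] pointing down, gripper open.
Joint ranges: [-2.9, 2.9], [-0.91, 2.17], [0.12, 2.37], [-1.06, 4.2], [0.26, 2.73], [-2.93, 2.93]. Speed limits (rad/s): [2.57, 2.57, 3.01, 3.14, 3.14, 3.14].

### API

Orientations are given as a unit quaternion [x, y, z, w].
In Python, from cell import ctrl gives the robot as it stands.
- The arm moves only by the shell command python3 -m crank 'ROWS' [OPENING]. ROWS is a JSON object of lists of equal length, an entry for each row: "travel": the shift along the tool's x, y, z in m, a list of three; "rot": the turn, a rotation vector about the tool's x, y, z in rad, a list of three. A call has 1 to 5 rows; each row shifts and turns the commanded pose from where the row before left it, along the tool's axes as they then stand; what a row does not reach is not made up. A row lasts 1/8 s, in which the tool goes at most 62.5 mm and 10.7 degrees, less where a joint would pass 70% of its speed; a pose out of reach is approached as far as the arm can. A call is refused whole if a number of a shift passes 0.0625 or a number of a turn 0.188, either way. A call with a gripper value outside its range is refused whole. OPENING is the gripper's target within -1 to 1 (fully open at 1, half-way at 0, shut at -1), set as the call begins (- or left out, the last holds). The fingers move at their own pace and stop on an object; the grip force is fixed at half the most. Time passes only in rows, so rows that do not move let the fingers close. It gives the time, the measured TCP pose, the force and the opening at its end, in the units of the state.
- ctrl.get_state(): the state, without advancing time (a new reading comes with each control period).
- ctrl.camera(name): name is "scene" or "top" or "wrist"; returns a dict with "pixels" (400x640x3 uint8, red, green, blue), "K" (3x3 intrinsics, pixels), "T" (4x4, takes a point from camera to world coordinates); the wrist camera has in their place "T_tool_cam" (4x4, takes a point from camera to tool coordinates, whose origin is the TCP and whose axes are the flange's). Camera axes: x right, y up, looking along -z (the intrinsics and any distortion apply to the point x, -y, -z); pixel columns grow to the right and rows downward; lengths in m; the calibration is good to about 2 mm. A picture is of the moment at which its call begins: read the wrist's pose just before it. There is no depth.
- ctrl.finish_job(): hands the job in, once; it reports no verdict.
Trained networks look in the newest picture that a camera, given by its name, has taken for a name from the list of things; names that differ only in an ending like _2 or _b are one class to them, and where a whole thing is asked for, a point or a joint stands for the part that bears it (a point fixed in the world has none). Each returns a list of dicts, best first, with "confidence" (0 to 1); they miss things now and then, are a little off and sometimes report something else, mostly with a low value. They report only what shows in the picture. A call takes as long as a camera call. They do not tell look-alikes from the thing itself.
- ctrl.boxes_of(camera, label): "at" ([x, y, z] in m, in world coordinates, good to about 4 mm: the middle of the surface that is visible of it).
- ctrl.outline_of(camera, label): "region" (400x640 bool, what is visible of it).
- ctrl.pinpoint(camera, label): "at" ([x, y, z] in m, in world coordinates, good to about 4 mm: a listed point, or the origin of a listed thing).
The state is a dict: "clock": time; "qpos": joint angles; "joint_velocities": joint speeds; "joint_torque": joint torques, N m; "tool_pos": TCP position; "eef_rot": TCP orientation; "ft_force": force on the tool from outside, world axes, zero at the start; "moment": the same for the moment, N m; "gripper_width": finger opening in m.
Only numpy, scipy, OpenCV 4.12 (cv2) and the standard library are available. Lean on these libraries where they do the work, as an engineer would, in place of code of your own. Each camera call takes 0.05 s, during which the arm holds its last target.

## Working session

There is one attempt and no reset: what is moved stays moved. The work goes in short steps, Python scripts to look and compute and a shell command to move; the robot and the scene stay as the last step left them, time stands still between calls to the robot, and variables do not carry over. Pictures are saved under pics/ and viewed, and the job is handed in when it is done.

```bash
mkdir -p pics
python3 - <<'E'
from cell import ctrl
import cv2
s=ctrl.get_state()
print({k:(v if not hasattr(v,'round') else v) for k,v in s.items()}, ctrl.pinch_z)
for c in ["scene","top","wrist"]:
    r=ctrl.camera(c); cv2.imwrite(f"pics/{c}0.png",r["pixels"][:,:,::-1])
    for l in ["tablet_box","press_1","soap_jar","spray","reel","roll"]:
        for d in ctrl.pinpoint(c,l): print(c,l,[round(float(x),4) for x in d["at"]],round(d["confidence"],2))
E
```

```text
{'clock': 0.0, 'qpos': array([ 1.26670060e+00,  5.28521781e-02,  1.40172258e+00, -1.04483556e-05,
        1.68859093e+00, -7.03037066e-02]), 'joint_velocities': array([-1.06316265e-03, -1.31411260e-03,  1.39495699e-03, -6.43190541e-05,
       -3.34260993e-05, -4.66098770e-04]), 'joint_torque': array([-1.42286381e-04, -3.81671548e+01, -3.60188270e+01, -8.05135278e-05,
        6.15883298e-03, -2.88928084e-05]), 'tool_pos': array([0.12151902, 0.51043759, 0.23046544]), 'eef_rot': array([ 1.16630538e-01,  9.93175060e-01, -7.73743752e-04, -1.41279920e-04]), 'ft_force': array([ 1.10363256, -0.67096682,  0.13819896]), 'moment': array([-0.01315154, -0.03079637,  0.03170085]), 'gripper_width': 0.08560597636151174} 0.0187
scene tablet_box [0.5622, -0.0165, 0.0033] 0.86
scene tablet_box [0.5539, 0.5242, -0.0025] 0.57
scene press_1 [0.5122, -0.0812, 0.0848] 0.72
scene press_1 [0.5137, 0.0176, 0.0759] 0.66
scene press_1 [0.6018, 0.0388, 0.0752] 0.62
scene press_1 [0.5188, 0.5995, 0.0764] 0.62
scene press_1 [0.5003, 0.5055, 0.0825] 0.59
scene press_1 [0.6031, -0.0532, 0.0833] 0.56
scene press_1 [0.
[... 161 characters left out ...]
ray [0.5146, -0.0788, 0.085] 0.24
scene reel [0.513, -0.216, 0.0027] 0.89
scene roll [0.6313, -0.2755, 0.0004] 0.86
scene roll [0.4687, 0.3056, 0.002] 0.59
top tablet_box [0.5571, -0.0163, -0.0003] 0.82
top tablet_box [0.5512, 0.5238, -0.0012] 0.77
top press_1 [0.5023, 0.5025, 0.086] 0.79
top press_1 [0.521, 0.595, 0.0786] 0.71
top press_1 [0.6027, -0.0511, 0.0844] 0.7
top press_1 [0.514, -0.0836, 0.0796] 0.67
top press_1 [0.5986, 0.5494, 0.0786] 0.67
top press_1 [0.6021, 0.0447, 0.0772] 0.61
top press_1 [0.5154, 0.0161, 0.08] 0.57
top soap_jar [0.4681, 0.3031, 0.0005] 0.77
top spray [0.6541, 0.3683, 0.0019] 0.62
top reel [0.5086, -0.2141, -0.0023] 0.5
top roll [0.6323, -0.2741, 0.0004] 0.65
```

View pics/scene0.png

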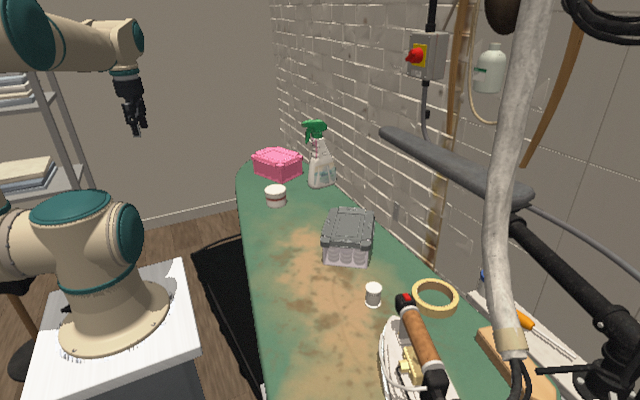

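View pics/top0.png

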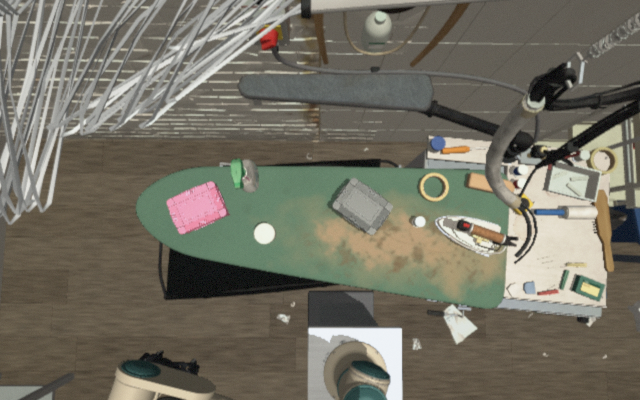

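```bash
cat > h.py <<'E'
from cell import ctrl
import numpy as np
from scipy.spatial.transform import Rotation as R
def go(target,yaw=None):
    """print tool-frame shift to world target, and turn so tool y is at yaw (mod pi), tool straight down"""
    s=ctrl.get_state(); r=R.from_quat(s["eef_rot"])
    d=r.inv().apply(np.array(target)-s["tool_pos"])
    print("pos",s["tool_pos"].round(4),"shift",d.round(4),"F",s["ft_force"].round(1),"t",s["clock"])
    if yaw is not None:
        best=None
        for k in (0,np.pi):
            y=np.array([np.cos(yaw+k),np.sin(yaw+k),0]);z=np.array([0,0,-1]);x=np.cross(y,z)
            v=(r.inv()*R.from_matrix(np.c_[x,y,z])).as_rotvec()
            if best is None or np.linalg.norm(v)<np.linalg.norm(best): best=v
        print("turn",best.round(3))
E
python3 -m crank '{"travel":[[-0.043,-0.04,-0.007],[-0.043,-0.04,-0.007],[-0.043,-0.04,-0.007],[-0.043,-0.04,-0.007],[-0.043,-0.04,-0.007]],"rot":[[0,0,0],[0,0,0],[0,0,0],[0,0,0],[0,0,0]]}' -1
python3 -m crank '{"travel":[[-0.043,-0.04,-0.007],[-0.043,-0.04,-0.007],[-0.043,-0.04,-0.007],[-0.043,-0.04,-0.007],[-0.043,-0.04,-0.007]],"rot":[[0,0,0],[0,0,0],[0,0,0],[0,0,0],[0,0,0]]}' -1
python3 - <<'E'
from h import *
go([0.48,-0.02,0.30],np.radians(53.5))
r=ctrl.camera("wrist"); print(r["T_tool_cam"].round(3))
E
```

```text
clock: 1.68
tool_pos: [0.285, 0.2647, 0.2667]
eef_rot: [0.116, 0.993, 0.0, 0.0]
ft_force: [0.5, -0.3, 0.4]
gripper_width: 0.0001
clock: 2.3
tool_pos: [0.448, 0.0201, 0.3018]
eef_rot: [0.117, 0.993, 0.0, 0.0]
ft_force: [-0.5, 0.7, 0.2]
gripper_width: 0.0003
pos [0.448  0.0201 0.3018] shift [-0.0404 -0.0316  0.0018] F [-0.5  0.7  0.2] t 2.3
turn [0.001 0.001 0.403]
[[ 0.     0.962  0.272  0.069]
 [ 1.    -0.    -0.    -0.001]
 [-0.     0.272 -0.962 -0.143]
 [ 0.     0.     0.     1.   ]]
```

```bash
python3 -m crank '{"travel":[[-0.02,-0.012,0],[-0.02,-0.012,0],[0,0,0],[0,0,0]],"rot":[[0,0,0.134],[0,0,0.134],[0,0,0.134],[0,0,0]]}' -1
python3 - <<'E'
from h import *
import cv2
go([0.5,-0.02,0.30],np.radians(53.5))
s=ctrl.get_state()
r=ctrl.camera("wrist"); cv2.imwrite("pics/w1.png",r["pixels"][:,:,::-1])
print(r["K"])
for l in ["tablet_box","press_1"]:
  for d in ctrl.pinpoint("wrist",l): print(l,d["at"].round(4) if hasattr(d["at"],'round') else d["at"],round(d["confidence"],2))
E
```

```text
clock: 2.85
tool_pos: [0.4783, -0.0128, 0.3012]
eef_rot: [0.312, 0.95, 0.0, -0.0]
ft_force: [0.2, 0.5, -0.5]
gripper_width: -0.0002
pos [ 0.4783 -0.0128  0.3012] shift [-0.0217  0.0071  0.0012] F [ 0.2  0.5 -0.5] t 2.85
turn [-0.    -0.     0.002]
[[276.19319619   0.         321.14658252]
 [  0.         276.19319619 195.48072429]
 [  0.           0.           1.        ]]
tablet_box [0.5613, -0.0163, 0.0011] 0.66
press_1 [0.516, -0.078, 0.0758] 0.97
press_1 [0.5997, -0.0506, 0.0847] 0.77
press_1 [0.5189, 0.0125, 0.0745] 0.7
press_1 [0.6042, 0.0426, 0.0777] 0.59
```

View pics/w1.png

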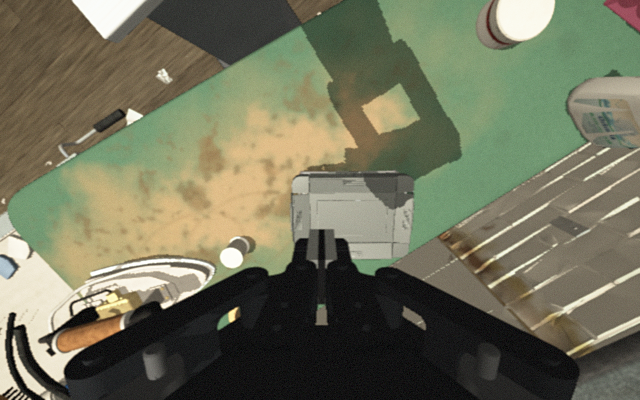

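Run:
```python
import cv2
a=cv2.imread("pics/w1.png")[155:275,270:440]
cv2.imwrite("pics/w1c.png",cv2.resize(a,None,fx=4.5,fy=4.5,interpolation=cv2.INTER_CUBIC))
```

```text
(no output)
```

View pics/w1c.png

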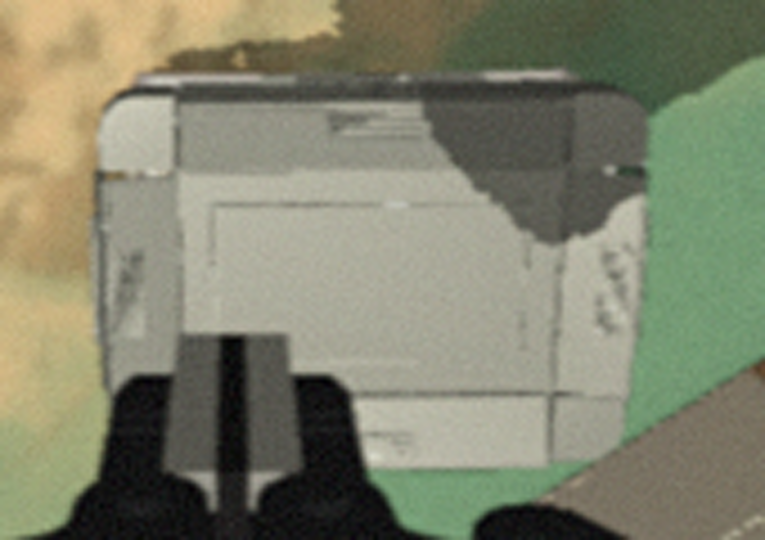

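```bash
cat >> h.py <<'E'
C=np.array([0.559,-0.018]);Y=np.radians(53.5)
u=np.array([np.cos(Y),np.sin(Y)]);v=np.array([-u[1],u[0]])
P={"+u":C+.077*u,"-u":C-.077*u,"+v":C+.055*v,"-v":C-.055*v}
E
python3 -c "
from h import *
go([*P['+v'],0.10],Y)"
```

```text
pos [ 0.4782 -0.0125  0.3014] shift [-0.0134  0.0435  0.2014] F [ 0.1  0.2 -0.7] t 3.0
turn [0.    0.    0.004]
```

```bash
python3 -m crank '{"travel":[[-0.0034,0.011,0.04],[-0.0034,0.011,0.05],[-0.0034,0.011,0.05],[-0.0032,0.0105,0.045],[0,0,0.015]],"rot":[[0,0,0],[0,0,0],[0,0,0],[0,0,0],[0,0,0.004]]}' -1
python3 -m crank '{"travel":[[0,0,0]],"rot":[[0,0,0]]}' -1
python3 - <<'E'
from h import *
import cv2
go([*P['+v'],0.0765],Y)
r=ctrl.camera("wrist"); a=r["pixels"][:,:,::-1]; cv2.imwrite("pics/w2.png",a)
r=ctrl.camera("scene"); cv2.imwrite("pics/s2.png",cv2.resize(r["pixels"][150:300,270:430,::-1],None,fx=4,fy=4,interpolation=cv2.INTER_CUBIC))
E
```

```text
clock: 3.62
tool_pos: [0.5135, 0.0149, 0.0985]
eef_rot: [0.313, 0.95, -0.001, -0.002]
ft_force: [-0.9, -0.8, 1.1]
gripper_width: 0.0001
clock: 3.75
tool_pos: [0.5146, 0.0143, 0.1014]
eef_rot: [0.314, 0.949, -0.0, -0.0]
ft_force: [-0.2, 0.1, 0.3]
gripper_width: 0.0
pos [0.5146 0.0143 0.1014] shift [0.0001 0.0004 0.0249] F [-0.2  0.1  0.3] t 3.75
turn [-0.    -0.001 -0.002]
```

View pics/w2.png

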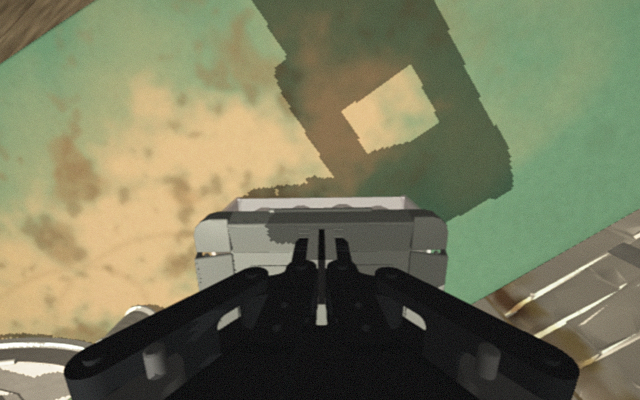

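View pics/s2.png

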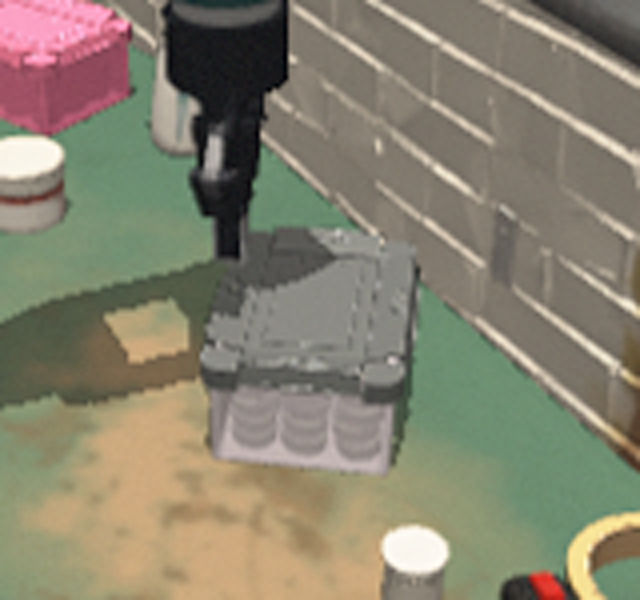

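The tip is over the near long side (tip about pixel (320,235) in the wrist view). Now I lower it slowly.

```bash
python3 -m crank '{"travel":[[0,0,0.008],[0,0,0.006],[0,0,0.003],[0,0,0.002]],"rot":[[0,0,0],[0,0,0],[0,0,0],[0,0,0]]}' -1
python3 -m crank '{"travel":[[0,0,0.002]],"rot":[[0,0,0]]}' -1
python3 -m crank '{"travel":[[0,0,0.002]],"rot":[[0,0,0]]}' -1
```

```text
clock: 4.35
tool_pos: [0.5147, 0.0144, 0.0824]
eef_rot: [0.314, 0.949, 0.0, -0.0]
ft_force: [-4.0, 1.5, 6.7]
gripper_width: 0.0
clock: 4.47
tool_pos: [0.5147, 0.0146, 0.081]
eef_rot: [0.314, 0.949, 0.0, -0.0]
ft_force: [-4.9, 1.5, 6.2]
gripper_width: 0.0001
clock: 4.6
tool_pos: [0.5149, 0.0147, 0.079]
eef_rot: [0.314, 0.949, 0.0, -0.0]
ft_force: [-3.4, 2.9, 4.6]
gripper_width: 0.0004
```

```bash
python3 -m crank '{"travel":[[0,0,0.002]],"rot":[[0,0,0]]}' -1
python3 -m crank '{"travel":[[0,0,0.001]],"rot":[[0,0,0]]}' -1
python3 -m crank '{"travel":[[0,0,0.001]],"rot":[[0,0,0]]}' -1
```

```text
clock: 4.72
tool_pos: [0.5151, 0.0145, 0.0765]
eef_rot: [0.314, 0.949, 0.0, 0.0]
ft_force: [0.7, 0.5, 3.8]
gripper_width: -0.0003
clock: 4.85
tool_pos: [0.5152, 0.0145, 0.0765]
eef_rot: [0.314, 0.949, 0.0, 0.0]
ft_force: [-6.3, 1.0, 13.4]
gripper_width: 0.0
clock: 4.97
tool_pos: [0.5153, 0.0145, 0.0764]
eef_rot: [0.314, 0.949, 0.0, 0.0]
ft_force: [-9.8, 0.9, 19.9]
gripper_width: -0.0002
```

Contact came at 0.082 and it is on the firm stop at 0.0765, so that one is home. I'll lift and look.

```bash
python3 -m crank '{"travel":[[0,0,-0.01],[0,0,-0.04],[0.02,0,-0.05],[0.04,0,-0.04],[0,0,0]],"rot":[[0,0,0],[0,0,0],[0,0,0],[0,0,0],[0,0,0]]}' -1
python3 - <<'E'
from h import *
import cv2
go([*P['+u'],0.10],Y)
r=ctrl.camera("wrist"); a=r["pixels"][:,:,::-1]; cv2.imwrite("pics/w3.png",a)
for l in ["tablet_box","press_1"]:
  for d in ctrl.pinpoint("wrist",l): print(l,np.round(d["at"],4),round(d["confidence"],2))
print(P)
a=a[150:290,220:430]; cv2.imwrite("pics/w3c.png",cv2.resize(a,None,fx=3.8,fy=3.8,interpolation=cv2.INTER_CUBIC))
E
```

```text
clock: 5.6
tool_pos: [0.4673, 0.0512, 0.2185]
eef_rot: [0.314, 0.95, 0.001, 0.004]
ft_force: [0.8, 0.9, -0.0]
gripper_width: -0.0005
pos [0.4673 0.0512 0.2185] shift [-0.1141  0.0755  0.1196] F [ 0.8  0.9 -0. ] t 5.6
turn [ 0.005  0.006 -0.001]
press_1 [0.603  0.043  0.0812] 0.81
press_1 [ 0.6028 -0.0458  0.081 ] 0.74
press_1 [0.5159 0.0122 0.0715] 0.64
{'+u': array([0.60480135, 0.04389698]), '-u': array([ 0.51319865, -0.07989698]), '+v': array([0.51478787, 0.01471525]), '-v': array([ 0.60321213, -0.05071525])}
```

View pics/w3c.png

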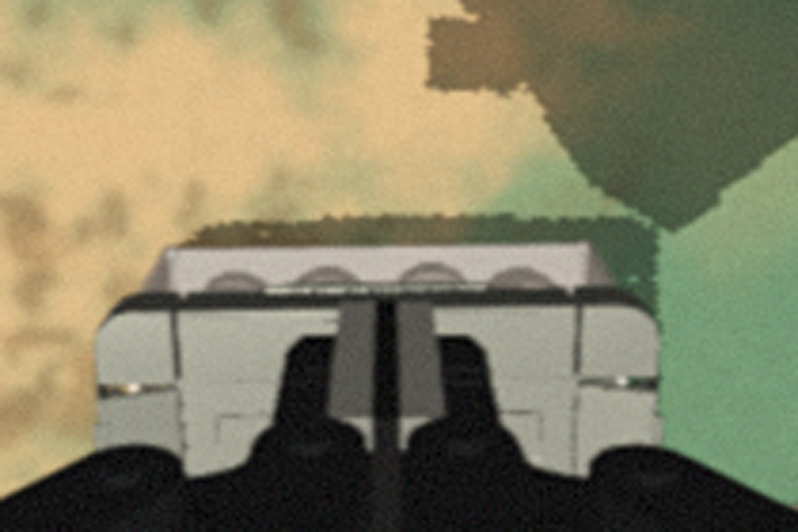

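The near side is now level with both corners (it has the same shade as the corner blocks). The end sections still show open gaps at about (135,388) and (620,382) in the crop. Next is the +u end.

```bash
python3 -m crank '{"travel":[[-0.04,0.026,0],[-0.04,0.026,0.02],[-0.034,0.0235,0.05],[0,0,0.045],[0,0,0]],"rot":[[0,0,0],[0,0,0],[0,0,0],[0,0,0],[0,0,0]]}' -1
python3 -c "
from h import *
go([*P['+u'],0.0765],Y)"
```

```text
clock: 6.38
tool_pos: [0.5988, 0.0421, 0.0945]
eef_rot: [0.315, 0.949, -0.002, -0.006]
ft_force: [0.2, -0.0, 0.7]
gripper_width: -0.0001
pos [0.5988 0.0421 0.0945] shift [-0.0039  0.0052  0.0179] F [ 0.2 -0.   0.7] t 6.375
turn [-0.007 -0.01  -0.004]
```

```bash
python3 -m crank '{"travel":[[0,0,0]],"rot":[[0,0,0]]}' -1
python3 -c "
from h import *
go([*P['+u'],0.0765],Y)"
```

```text
clock: 6.5
tool_pos: [0.6024, 0.0424, 0.1025]
eef_rot: [0.315, 0.949, 0.0, 0.001]
ft_force: [0.2, 0.0, 1.3]
gripper_width: 0.0005
pos [0.6024 0.0424 0.1025] shift [-0.0011  0.0026  0.0261] F [0.2 0.  1.3] t 6.5
turn [ 0.001  0.001 -0.003]
```

```bash
python3 -m crank '{"travel":[[-0.001,0.002,0.008],[0,0,0.007],[0,0,0.003],[0,0,0.002],[0,0,0]],"rot":[[0,0,0],[0,0,0],[0,0,0],[0,0,0],[0,0,0]]}' -1
python3 -m crank '{"travel":[[0,0,0.002]],"rot":[[0,0,0]]}' -1
python3 -m crank '{"travel":[[0,0,0.002]],"rot":[[0,0,0]]}' -1
python3 -m crank '{"travel":[[0,0,0.001]],"rot":[[0,0,0]]}' -1
```

```text
clock: 7.12
tool_pos: [0.6039, 0.0441, 0.0817]
eef_rot: [0.314, 0.949, 0.0, 0.0]
ft_force: [-1.2, 2.4, 4.6]
gripper_width: -0.0001
clock: 7.25
tool_pos: [0.6042, 0.0444, 0.0801]
eef_rot: [0.314, 0.949, 0.001, 0.001]
ft_force: [-0.5, 3.9, 5.1]
gripper_width: 0.0001
clock: 7.38
tool_pos: [0.6044, 0.0442, 0.0779]
eef_rot: [0.314, 0.949, 0.001, 0.001]
ft_force: [0.9, 1.4, 2.2]
gripper_width: 0.0002
clock: 7.5
tool_pos: [0.604, 0.0437, 0.0765]
eef_rot: [0.314, 0.949, 0.0, 0.0]
ft_force: [-2.2, 1.5, 7.9]
gripper_width: 0.0003
```

```bash
python3 -m crank '{"travel":[[0,0,0.001]],"rot":[[0,0,0]]}' -1
python3 -m crank '{"travel":[[0,0,-0.01],[0,0,-0.03],[0,0,-0.02],[0,0,0]],"rot":[[0,0,0],[0,0,0],[0,0,0],[0,0,0]]}' -1
python3 -c "
from h import *
go([*P['-v'],0.10],Y)"
```

```text
clock: 7.62
tool_pos: [0.6041, 0.0437, 0.0765]
eef_rot: [0.314, 0.949, 0.0, 0.0]
ft_force: [-4.0, 1.6, 13.0]
gripper_width: -0.0004
clock: 8.12
tool_pos: [0.6047, 0.0436, 0.137]
eef_rot: [0.315, 0.949, 0.001, 0.002]
ft_force: [-0.0, -0.4, -0.8]
gripper_width: -0.0004
pos [0.6047 0.0436 0.137 ] shift [-0.055  -0.0766  0.037 ] F [-0.  -0.4 -0.8] t 8.125
turn [ 0.002  0.003 -0.003]
```

```bash
python3 -m crank '{"travel":[[-0.02,-0.026,0],[-0.02,-0.026,0.01],[-0.015,-0.0246,0.02],[0,0,0.007],[0,0,0]],"rot":[[0,0,0],[0,0,0],[0,0,0],[0,0,0],[0,0,0]]}' -1
python3 -m crank '{"travel":[[0,0,0]],"rot":[[0,0,0]]}' -1
python3 -c "
from h import *
import cv2
go([*P['-v'],0.0765],Y)
for c,s in (('scene',np.s_[190:290,300:400]),('wrist',np.s_[:,:])):
  r=ctrl.camera(c); a=r['pixels'][s][:,:,::-1]
  if c=='scene': a=cv2.resize(a,None,fx=5,fy=5,interpolation=cv2.INTER_CUBIC)
  cv2.imwrite('pics/%s4.png'%c,a)
"
```

```text
clock: 8.75
tool_pos: [0.6016, -0.0499, 0.0968]
eef_rot: [0.314, 0.949, -0.0, -0.001]
ft_force: [0.6, -0.1, -0.3]
gripper_width: 0.0001
clock: 8.88
tool_pos: [0.6025, -0.0496, 0.0986]
eef_rot: [0.314, 0.949, 0.0, 0.0]
ft_force: [-0.5, -0.4, 0.0]
gripper_width: 0.0001
pos [ 0.6025 -0.0496  0.0986] shift [-0.0012 -0.0005  0.0221] F [-0.5 -0.4  0. ] t 8.875
turn [ 0.001  0.001 -0.001]
```

View pics/scene4.png

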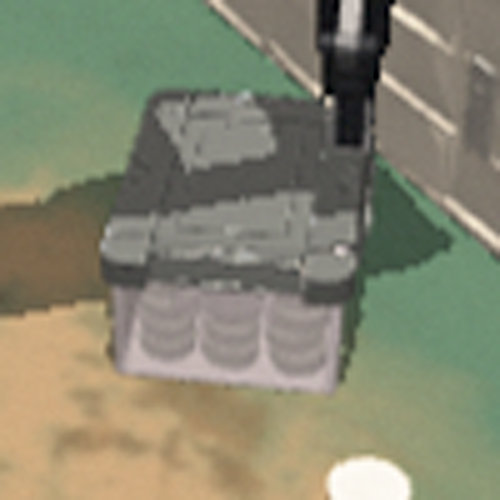

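View pics/wrist4.png

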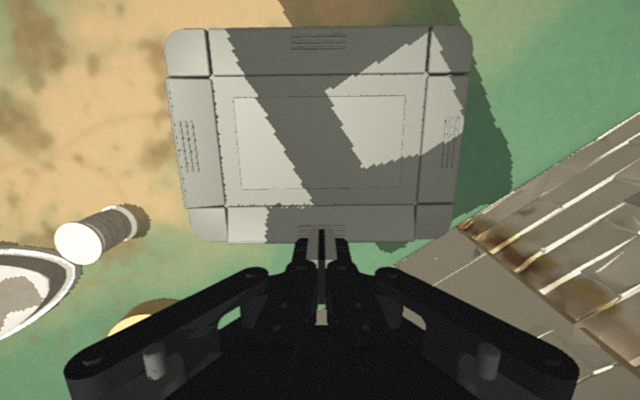

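The near and right ends look level and the left (−u) end still stands up. The far section at about (245,225) looks level, with the same shade as its corner. I'll confirm by touch.

```bash
python3 -m crank '{"travel":[[0,0,0.008],[0,0,0.006],[0,0,0.003],[0,0,0.002],[0,0,0]],"rot":[[0,0,0],[0,0,0],[0,0,0],[0,0,0],[0,0,0]]}' -1
python3 -m crank '{"travel":[[0,0,0.0015],[0,0,0]],"rot":[[0,0,0],[0,0,0]]}' -1
```

```text
clock: 9.6
tool_pos: [0.6027, -0.0509, 0.0798]
eef_rot: [0.315, 0.949, 0.0, 0.001]
ft_force: [1.1, -1.5, 4.0]
gripper_width: -0.0001
clock: 9.85
tool_pos: [0.6018, -0.0504, 0.0771]
eef_rot: [0.314, 0.949, 0.0, -0.001]
ft_force: [0.7, 0.2, 0.7]
gripper_width: -0.0001
```

```bash
python3 -m crank '{"travel":[[0,0,0.001]],"rot":[[0,0,0]]}' -1
python3 -m crank '{"travel":[[0,0,0.001]],"rot":[[0,0,0]]}' -1
python3 -m crank '{"travel":[[0,0,0.0005]],"rot":[[0,0,0]]}' -1
```

```text
clock: 9.98
tool_pos: [0.6017, -0.0503, 0.0765]
eef_rot: [0.314, 0.949, 0.0, -0.001]
ft_force: [-3.2, 0.2, 8.6]
gripper_width: 0.0002
clock: 10.1
tool_pos: [0.6018, -0.0503, 0.0765]
eef_rot: [0.314, 0.949, 0.0, -0.001]
ft_force: [-7.3, 0.6, 13.0]
gripper_width: 0.0001
clock: 10.22
tool_pos: [0.6018, -0.0503, 0.0765]
eef_rot: [0.314, 0.949, 0.0, -0.0]
ft_force: [-6.8, 0.4, 15.0]
gripper_width: 0.0001
```

It was standing up after all, and is now on its stop. I'll go up and over to the −u end.

```bash
python3 -m crank '{"travel":[[0,0,-0.01],[0,0,-0.03],[0,0,-0.02],[0,0,0]],"rot":[[0,0,0],[0,0,0],[0,0,0],[0,0,0]]}' -1
python3 -c "
from h import *
go([*P['-u'],0.10],Y)"
```

```text
clock: 10.72
tool_pos: [0.603, -0.0506, 0.1369]
eef_rot: [0.314, 0.949, 0.0, 0.002]
ft_force: [0.0, -0.2, -0.8]
gripper_width: -0.0001
pos [ 0.603  -0.0506  0.1369] shift [ 0.0546 -0.0772  0.0366] F [ 0.  -0.2 -0.8] t 10.725
turn [ 0.002  0.003 -0.003]
```

```bash
python3 -m crank '{"travel":[[0.02,-0.026,0],[0.02,-0.026,0.01],[0.0146,-0.0252,0.02],[0,0,0.007],[0,0,0]],"rot":[[0,0,0],[0,0,0],[0,0,0],[0,0,0],[0,0,0]]}' -1
python3 -m crank '{"travel":[[0,0,0]],"rot":[[0,0,0]]}' -1
python3 -c "
from h import *
import cv2
go([*P['-u'],0.0765],Y)
r=ctrl.camera('wrist'); cv2.imwrite('pics/w5.png',r['pixels'][:,:,::-1])
"
```

```text
clock: 11.35
tool_pos: [0.5122, -0.0796, 0.0972]
eef_rot: [0.315, 0.949, 0.0, -0.001]
ft_force: [0.3, 1.5, 0.4]
gripper_width: -0.0002
clock: 11.48
tool_pos: [0.5132, -0.0797, 0.0986]
eef_rot: [0.314, 0.949, 0.0, 0.0]
ft_force: [1.0, -0.4, -0.0]
gripper_width: -0.0001
pos [ 0.5132 -0.0797  0.0986] shift [-0.0001 -0.0002  0.0221] F [ 1.  -0.4 -0. ] t 11.475
turn [ 0.001  0.001 -0.002]
```

View pics/w5.png

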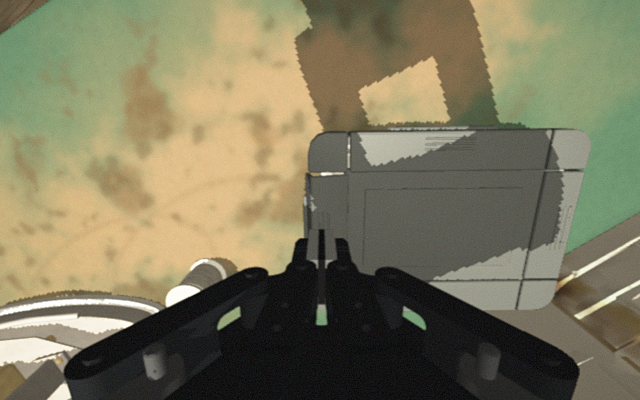

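The far section is level now. The left (−u) end stands up at about (320,190), and the tip is over it.

```bash
python3 -m crank '{"travel":[[0,0,0.008],[0,0,0.006],[0,0,0.002],[0,0,0.002],[0,0,0]],"rot":[[0,0,0],[0,0,0],[0,0,0],[0,0,0],[0,0,0]]}' -1
python3 -m crank '{"travel":[[0,0,0.002]],"rot":[[0,0,0]]}' -1
python3 -m crank '{"travel":[[0,0,0.0015]],"rot":[[0,0,0]]}' -1
python3 -m crank '{"travel":[[0,0,0.0015]],"rot":[[0,0,0]]}' -1
python3 -m crank '{"travel":[[0,0,0.001]],"rot":[[0,0,0]]}' -1
```

```text
clock: 12.15
tool_pos: [0.5122, -0.0802, 0.0805]
eef_rot: [0.315, 0.949, -0.0, -0.0]
ft_force: [-2.5, -0.7, 2.9]
gripper_width: 0.0003
clock: 12.28
tool_pos: [0.5124, -0.0803, 0.0787]
eef_rot: [0.315, 0.949, -0.0, 0.0]
ft_force: [-1.9, -1.9, 4.6]
gripper_width: -0.0
clock: 12.4
tool_pos: [0.5124, -0.0798, 0.0765]
eef_rot: [0.315, 0.949, 0.0, 0.0]
ft_force: [0.1, 0.1, 2.2]
gripper_width: -0.0004
clock: 12.52
tool_pos: [0.5125, -0.0799, 0.0763]
eef_rot: [0.314, 0.949, 0.0, 0.0]
ft_force: [-8.4, 0.1, 16.3]
gripper_width: 0.0003
clock: 12.65
tool_pos: [0.5126, -0.0799, 0.0763]
eef_rot: [0.314, 0.949, 0.0, 0.0]
ft_force: [-11.2, 0.9, 21.2]
gripper_width: -0.0002
```

```bash
python3 -m crank '{"travel":[[0,0,-0.01],[0,0,-0.04],[-0.02,0.026,-0.03],[-0.025,0.026,-0.02],[-0.035,0.026,0]],"rot":[[0,0,0],[0,0,0],[0,0,0],[0,0,0],[0,0,0]]}' -1
python3 -m crank '{"travel":[[0,0,0],[0,0,0]],"rot":[[0,0,0],[0,0,0]]}' -1
python3 - <<'E'
from h import *
import cv2
go([0.45,0,0.3],Y)
r=ctrl.camera('wrist'); a=r['pixels'][:,:,::-1];cv2.imwrite('pics/w6.png',a)
cv2.imwrite("pics/w6c.png",cv2.resize(a[60:270,170:480],None,fx=2.55,fy=2.55,interpolation=cv2.INTER_CUBIC))
for c in("wrist","top","scene"):
  if c!="wrist":r=ctrl.camera(c)
  for l in ["tablet_box","press_1","reel"]:
    for d in ctrl.pinpoint(c,l): print(c,l,np.round(d["at"],4),round(d["confidence"],2))
cv2.imwrite('pics/s6.png',r['pixels'][:,:,::-1])
E
```

```text
clock: 13.28
tool_pos: [0.625, -0.0645, 0.1767]
eef_rot: [0.314, 0.949, 0.001, 0.002]
ft_force: [0.5, -0.7, 0.4]
gripper_width: 0.0003
clock: 13.52
tool_pos: [0.6226, -0.0649, 0.1734]
eef_rot: [0.314, 0.949, 0.0, -0.001]
ft_force: [-0.3, 0.5, -0.0]
gripper_width: -0.0001
pos [ 0.6226 -0.0649  0.1734] shift [ 0.1774 -0.051  -0.1264] F [-0.3  0.5 -0. ] t 13.525
turn [-0.    -0.001 -0.003]
wrist tablet_box [ 0.5613 -0.0162 -0.0013] 0.79
wrist press_1 [0.5154 0.0139 0.0706] 0.67
wrist press_1 [0.6019 0.0443 0.0762] 0.62
wrist press_1 [ 0.5141 -0.0783  0.0761] 0.61
wrist press_1 [ 0.5999 -0.0485  0.0794] 0.56
wrist reel [ 0.5101 -0.2164  0.0008] 0.81
top tablet_box [ 0.5575 -0.0145  0.0014] 0.72
top tablet_box [ 0.55    0.5266 -0.0017] 0.71
top press_1 [0.5991 0.5479 0.0805] 0.82
top press_1 [0.512  0.0164 0.0758] 0.81
top press_1 [0.5024 0.5025 0.0829] 0.76
top press_1 [ 0.6018 -0.0546  0.0785] 0.51
top press_1 [0.5814 0.4575 0.0822] 0.47
top press_1 [0.5245 0.5931 0.0785] 0.47
top press_1 [0.6083 0.0436 0.0773] 0.43
scene tablet_box [ 0.5631 -0.0165  0.0015] 0.91
scene tablet_box [ 0.5532  0.5238 -0.0006] 0.63
scene press_1 [0.5134 0.0171 0.0722] 0.8
scene press_1 [0.5004 0.5041 0.0807] 0.7
scene press_1 [ 0.6028 -0.0526  0.0786] 0.62
scene press_1 [0.5772 0.4598 0.0819] 0.61
scene press_1 [ 0.513  -0.0778  0.0808] 0.6
scene press_1 [0.6014 0.5481 0.0824] 0.58
scene press_1 [0.6039 0.0386 0.0695] 0.56
scene reel [ 5.116e-01 -2.167e-01 -1.000e-04] 0.81
```

View pics/w6c.png

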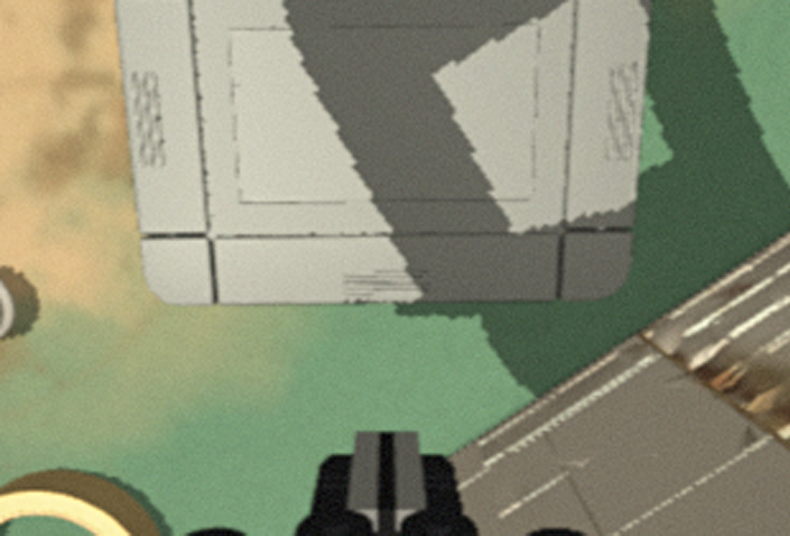

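View pics/w6.png

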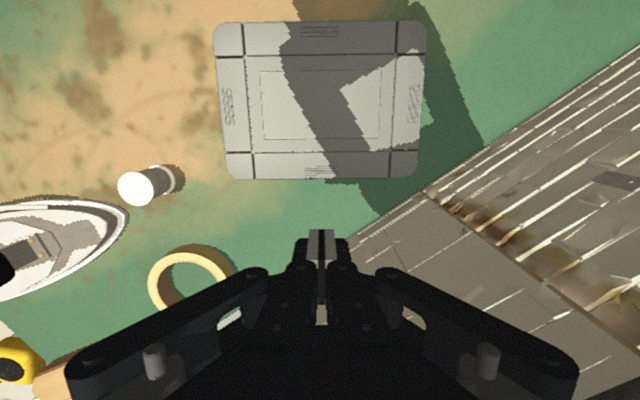

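All four sections, around (320,30), (408,100), (320,170) and (228,105), are flush with the corners. The box has not moved. I'll draw back.

```bash
python3 -m crank '{"travel":[[0.03,-0.01,-0.04],[0.04,-0.01,-0.04],[0.04,-0.01,-0.03],[0.04,-0.01,-0.02],[0.02,0,0]],"rot":[[0,0,0],[0,0,0],[0,0,0],[0,0,0],[0,0,0]]}' -1
python3 -m crank '{"travel":[[0,0,0],[0,0,0]],"rot":[[0,0,0],[0,0,0]]}' -1
python3 - <<'E'
from h import *
import cv2
r=ctrl.camera('wrist'); a=r['pixels'][:,:,::-1]
cv2.imwrite("pics/w7.png",a)
r=ctrl.camera('scene'); cv2.imwrite("pics/s7.png",r['pixels'][:,:,::-1])
E
```

```text
clock: 14.75
tool_pos: [0.4619, 0.0048, 0.3068]
eef_rot: [0.314, 0.949, 0.001, 0.002]
ft_force: [0.7, -0.0, -0.8]
gripper_width: 0.0001
clock: 15.0
tool_pos: [0.4631, 0.0041, 0.3037]
eef_rot: [0.315, 0.949, -0.0, -0.0]
ft_force: [-0.0, -0.7, -1.4]
gripper_width: 0.0001
```

View pics/s7.png

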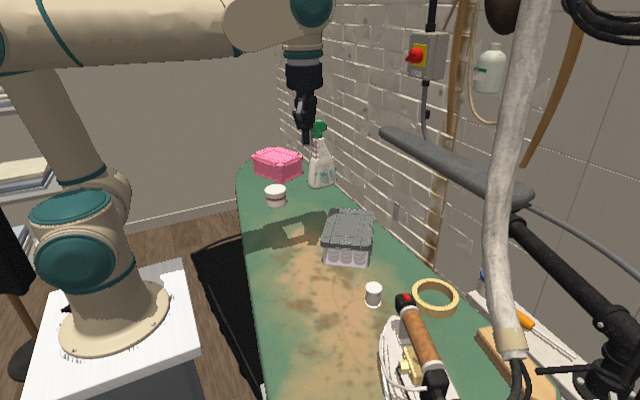

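The arm is clear at z 0.30 and the bystanders are in place.

```bash
python3 -c "
from cell import ctrl
print(ctrl.finish_job())"
```

```text
the job is handed in; nothing more can be done
None
```

All four rim sections of the grey tablet box are pressed home, and I handed the job in at about 15 s. Each one met the closed fingertips above its home height. It gave way past the bead, then stopped firmly at 76.3–76.5 mm with 13–21 N of upward force.

- **Far long side:** I judged this one level from the picture. The touch check showed it was still standing up, so I pressed it home too.
- **Last wrist picture:** It shows all four sections flush with the corners. The trained networks' heights for the press points scatter from 70 to 81 mm, so I relied on the contact heights and the picture instead.
- **Box and bystanders:** The box is where it was, within the networks' few millimetres. The jar, spray bottle, reel and tape roll look undisturbed in the final scene picture.
- **Arm:** It ended about 0.30 m above the surface, touching nothing.

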